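# Gauge the stem socket of a lamp foot

## Task

Find out how deep the stem socket in the beech lamp foot is: take the steel depth gauge out of the tool stand, put it upright in the socket and push it gently down, past the drag of the snug bore, until it is fully home on the bottom. Only then slide its stop disc down the rod until it rests on the wood, leave the gauge standing there like that, and do not disturb the other things on the bench.

Things in the scene. Friction and masses are not known exactly. Their poses are not given: they have to be found in the camera images.
- gauge: Steel depth gauge, loose, 0.10 to 0.18 kg, upright in any one of the stand's three wells. Origin: centre of the rod's foot, 11 mm above the table at the start; z up along it. Rod 12 mm thick, 2 mm chamfer at the foot; a sliding stop disc; on top a round knob 18 mm thick, 88 to 112 mm above the foot, to grip it by.
- gauge_tip (a point): Centre of the rod's flat foot (same point as the gauge's origin), moves with the gauge.
- gauge_knob (a point): Point on the gauge's axis 102 mm above the foot, 10 mm below the top of the knob: the grip height.
- disc_under (a point): Centre of the underside of the stop disc, a steel disc 54 mm across, 8 mm thick, around the rod. At the start it is 73 mm above the rod's foot (7 mm of bare rod between disc and knob). It slides down the rod by up to 40 mm against about 2 N of friction and stays where it is left.
- stop_disc (a joint): How far the stop disc has been slid down the rod from its starting place, m: 0 at the start, up to 0.040.
- lamp_foot: Pale beech lamp foot, a block 120 x 120 mm, 80 mm high, fast on the bench; four small screws in its top. Origin: centre of its underside; z up, x and y along its sides. The one socket is in its top, 20 mm from the centre towards +x. Pressing the gauge or disc on the wood or on the socket's bottom with more than 30 N is too rough.
- socket_mouth (a point): Centre of the socket's mouth, in the top face (80 mm above the table): a vertical blind bore 14 mm wide, 2 mm chamfer. Its flat bottom is 45 to 65 mm down, different each time, hidden: it must be felt. From 12 mm down the bore drags on the rod with about 4 to 8 N, so the gauge stays where it is let go and does not sink by its own weight; the bottom stops it solidly.
- stand: Wooden tool stand, 210 x 70 x 60 mm, fast on the bench; three wells 14 mm wide and 49 mm deep in a row along its x axis, at -66, 0 and +66 mm. Origin: centre of its underside. The gauge, a glass cutter and a marker pen (up to 137 mm above the table) stand in the wells.
- cutter: Glass cutter, a slim brass rod with a black handle up to 18 mm thick, 126 mm long, upright in the stand; a bystander. Origin: its foot.
- marker: Marker pen, 12 mm thick, 127 mm long, upright in the stand; a bystander. Origin: its foot.
- foil_roll: Copper roll, 52 mm across, 12 mm high, lying on the bench; a bystander. Origin: centre of its underside.
- flux_jar: Small jar, 52 mm across, 60 mm high; a bystander. Origin: centre of its underside.
- hammer: Hammer lying on the bench; a bystander. Origin near its middle, underneath.
- brush: Brush lying on the bench; a bystander. Origin near its middle, underneath.
- offcut0: Glass offcut 70 x 50 x 6 mm lying on the bench; a bystander. Origin: centre of its underside.
- offcut1: Glass offcut 60 x 60 x 6 mm lying on the bench; a bystander. Origin: centre of its underside.
- pliers: Pliers lying on the bench, 190 mm long; a bystander. Origin near the pivot, underneath.
Things that resemble listed ones, but are neither listed nor needed, are in the scene too. What is shaped like the lamp_foot but green, pink or red is not meant.

How it is judged:
On the way, in this order (a step that is already met when the one before it is completed fails the run):
1. the rod's foot is on the bottom of the socket, the gauge upright, with the stop disc still at least 4 mm above the wood (distance between gauge_tip and socket_floor_c0 below 0.0075 m and angle between gauge's own z axis and vertical below 0.1 rad and z of disc_under in the frame of socket_mouth above 0.004 m), for 0.2 s.
2. the stop disc is slid down to the wood (gap under 2 mm) with the rod still on the bottom (distance between gauge_tip and socket_floor_c0 below 0.0075 m and angle between gauge's own z axis and vertical below 0.1 rad and z of disc_under in the frame of socket_mouth below 0.002 m), for 0.2 s.
At the end, for the whole second after the job is handed in: The gauge stands upright (within 0.1 rad) in the socket, at rest and let go, its foot on the bottom (within about 1.5 mm) and the stop disc's underside on the lamp foot's top face (gap under 2 mm) (all of step 2 and horizontal distance between gauge_tip and socket_mouth below 0.004 m and linear speed of gauge below 0.01 m/s); the robot touches nothing.
It fails at once if the socket's bottom is pressed with more than 30 N (contact force between gauge and socket_floor_c0 above 30 N).
It fails at once if the lamp foot is pressed with more than 30 N by the gauge or its disc (contact force between gauge and lamp_foot above 30 N).
It fails at once if a bystander on the bench or in the stand is moved by more than 25 mm (distance of any of foil_roll, flux_jar, hammer, brush, offcut0, offcut1, pliers, cutter, marker from where it was at the start of the episode above 0.025 m).
It also fails if it takes over 64 s, if anything falls off the work surface, if the arm or the gripper's body presses on something with over 40 N, if the wrist force passes 120 N, or if a joint passes its speed limit or range.

## Robot

A 6-joint arm with a two-finger parallel gripper is mounted at the origin on the work surface. World frame = base frame: x ahead of the robot, y to its left, z up, the work surface at z = 0. Lengths are in m, angles in rad, forces in N, time in s.
With the tool pointing down it reaches from about 0.3 to 0.875 m from the base axis. Payload 6.4 kg.
Tool frame: the origin (TCP) lies between the finger pads; the fingertips stand 25 mm ahead of it and the grasp point (between the pads) lies 6 mm ahead of it; z points along the fingers, y is the line along which they close (so a half turn about z gives the same grasp; the last joint's range is limited). The gripper opens to 85 mm and grips with 20 to 120 N. Pads are 22 mm wide; open, the fingers measure 114 mm over their backs; the gripper's body (76 mm by 85 mm) begins 54 mm behind the grasp point. The pads swing forward as they close: fully open they stand 13 mm farther back than shut.
Start: joints at [1.094, 0.181, 1.607, -0, 1.354, -0.206], TCP at [0.154, 0.554, 0.256] pointing down, gripper open.
Joint ranges: [-2.99, 2.99], [-0.89, 2.07], [0.3, 2.58], [-1.14, 4.28], [0, 2.63], [-3.12, 3.12]. Speed limits (rad/s): [2.57, 2.57, 3.01, 3.14, 3.14, 3.14].

## Interface

Orientations are given as a unit quaternion [w, x, y, z].
In Python, from bench import ctrl gives the robot as it stands.
- The arm moves only by the tool servo_tool, never from a script. Its argument "series" is text: rows parted by semicolons, each of 7 numbers parted by spaces: the gripper command: -1 is fully open, 1 is shut, values between are in proportion, then the shift along the tool's x, y, z in m, then the turn, a rotation vector about the tool's x, y, z in degrees. A call has 1 to 12 rows; each row is the pose to reach, as a shift and turn from the pose commanded when the call began, along the tool's axes at that moment; what a row does not reach only later rows make up. A row lasts 1/12 s, in which the tool goes at most 41.7 mm and 7.16 degrees, less where a joint would pass 70% of its speed; a pose out of reach is approached as far as the arm can. A call with a gripper value outside its range is refused whole. The fingers move at their own pace and stop on an object; the grip force is fixed at half the most. Time passes only in rows, so rows that repeat a pose let the fingers close. It gives the time, the measured TCP pose, the force, the opening and the grip force at its end, in the units of the state.
- ctrl.get_obs(): the state, without advancing time (a new reading comes with each control period).
- ctrl.camera(name): name is "scene" or "side" or "wrist"; returns a dict with "img" (420x560x3 uint8, red, green, blue), "z_map" (420x560 float32, m along the optical axis (not along the pixel's ray), 0 where there is no reading), "fovy" (degrees; the focal length in pixels is half the picture's height over the tangent of half this angle, whatever the lens; pixels are square), "cx", "cy" (the principal point, pixels), "k1" (the pictures are not rectified: a ray, as slopes to the right and down, at radius r is drawn at 1 + k1 r^2 times it, then the intrinsics apply), "extrinsics" (4x4, takes a point from camera to world coordinates); the wrist camera has in their place "T_tool_cam" (4x4, takes a point from camera to tool coordinates, whose origin is the TCP and whose axes are the flange's). Camera axes: x right, y down, z forward; pixel columns grow to the right and rows downward; lengths in m; the calibration is good to about 2 mm. A picture is of the moment at which its call begins: read the wrist's pose just before it.
- ctrl.hand_in(): hands the job in; it is judged then, once.
The state is a dict: "time_s": time; "q": joint angles; "dq": joint speeds; "joint_efforts": joint torques, N m; "eef_pos": TCP position; "eef_rot": TCP orientation; "wrist_force": force on the tool from outside, world axes, zero at the start; "torque": the same for the moment, N m; "opening": opening from 0.0 (shut) to 1.0 (fully open); "grasp_force": force on a finger pad.
Only numpy, scipy, OpenCV 4.12 (cv2) and the standard library are available. Lean on these libraries where they do the work, as an engineer would, in place of code of your own. Each camera call takes 0.05 s, during which the arm holds its last target. There are 200 camera calls.

## Working session

There is one attempt and no reset: what is moved stays moved. The work goes in short steps, Python scripts to look and compute and a tool call to move; the robot and the scene stay as the last step left them, time stands still between calls to the robot, and variables do not carry over. Pictures are saved under pics/ and viewed, at most 10 in all, crops included, and the job is handed in when it is done.

Besides the shell and the picture viewer there is one more tool, called after "Call:" in YAML: its name, and indented under it one key for each argument. servo_tool: Moves the arm, as the interface text tells. Its arguments: {"type":"object","properties":{"series":{"type":"string"}},"required":["series"]}

```bash
mkdir -p pics; cat > h.py <<'E'
import numpy as np, cv2, sys
sys.path.insert(0,'.')
from bench import ctrl
from scipy.spatial.transform import Rotation as R
def tool():
    o=ctrl.get_obs(); T=np.eye(4); w,x,y,z=o['eef_rot']; T[:3,:3]=R.from_quat([x,y,z,w]).as_matrix(); T[:3,3]=o['eef_pos']; return T
def cam(n):
    T=tool(); c=ctrl.camera(n); c['E']=T@c['T_tool_cam'] if n=='wrist' else np.array(c['extrinsics']); 
    c['f']=210/np.tan(np.radians(c['fovy'])/2); return c
def K(c): return np.array([[c['f'],0,c['cx']],[0,c['f'],c['cy']],[0,0,1.]])
def ray(c,uv):
    s=cv2.undistortPoints(np.array(uv,float).reshape(-1,1,2),K(c),np.array([c['k1'],0,0,0.]))[:,0]
    return np.c_[s,np.ones(len(s))]@c['E'][:3,:3].T
def atz(c,uv,z):
    d=ray(c,uv); o=c['E'][:3,3]; return o+d*((z-o[2])/d[:,2])[:,None]
def cloud(c):
    v,u=np.mgrid[:420,:560]; d=ray(c,np.c_[u.ravel(),v.ravel()]); P=c['E'][:3,3]+d*c['z_map'].reshape(-1,1); P[c['z_map'].ravel()==0]=np.nan; return P.reshape(420,560,3)
def proj(c,P):
    M=np.linalg.inv(c['E']); return cv2.projectPoints(np.array(P,float).reshape(-1,1,3),cv2.Rodrigues(M[:3,:3])[0],M[:3,3],K(c),np.array([c['k1'],0,0,0.]))[0][:,0]
def save(c,n): cv2.imwrite('pics/'+n,c['img'][:,:,::-1])
E
python3 - <<'E'
from h import *
import pickle
for n in ['scene','side','wrist']:
    c=cam(n); pickle.dump(c,open(n+'.pkl','wb')); print(n,c['f'],c['k1'],c['E'][:3,3].round(3),c['E'][:3,2].round(2))
    globals()[n]=c
cv2.imwrite('pics/a.png',scene['img'][:,:,::-1]); cv2.imwrite('pics/b.png',side['img'][:,:,::-1])
print(ctrl.get_obs())
E
```

```text
scene 541.172519442852 -0.005089069426185711 [1.347 0.711 1.422] [-0.47 -0.43 -0.77]
side 525.729754653102 -0.02264551414644632 [-0.16  -1.306  0.947] [ 0.41  0.76 -0.51]
wrist 341.80117122408103 -0.02543109178049104 [0.08  0.575 0.372] [ 0.29 -0.08 -0.95]
{'time_s': 0.15, 'q': array([ 1.09368850e+00,  1.81417223e-01,  1.60775110e+00,  2.23843373e-05,
        1.35378463e+00, -2.06268603e-01]), 'dq': array([-0.00088233, -0.00200167, -0.00162409,  0.00043896,  0.00173142,
       -0.00066481]), 'joint_efforts': array([ 3.54287658e-04, -4.45270121e+01, -3.51690245e+01, -3.00724132e-04,
        5.97281105e-03,  7.66563858e-06]), 'eef_pos': array([0.15361958, 0.55371127, 0.25557789]), 'eef_rot': array([-2.38199453e-04,  1.35008456e-01,  9.90844213e-01, -6.37168313e-04]), 'wrist_force': array([-0.52621585, -0.78988506, -0.72964417]), 'torque': array([ 0.00504709, -0.02929927,  0.06433285]), 'grasp_force': 0.0, 'opening': 0.9963252824701557}
```

View pics/a.png

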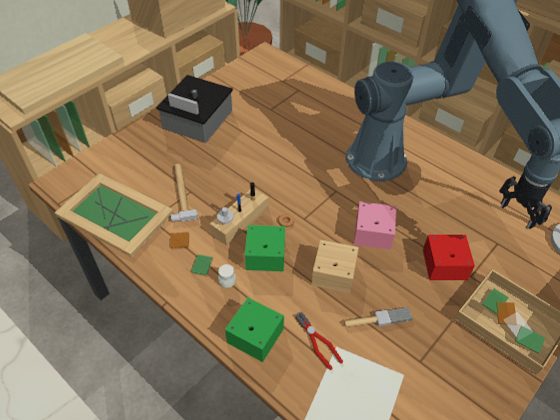

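View pics/b.png

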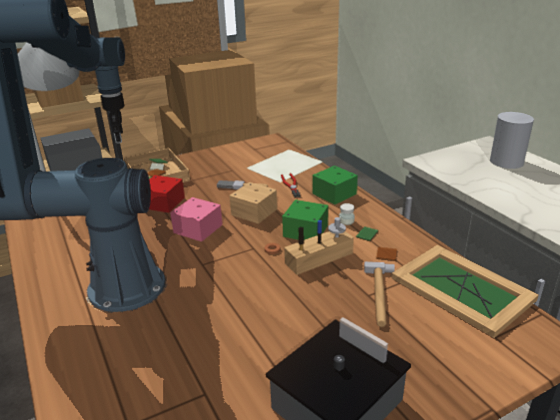

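The scene view shows the stand at about (240,213), with the gauge (grey disc) at (226,213), the blue marker at (239,202) and the black cutter at (252,190). There are five foot-shaped blocks: green (265,247), green (255,328), pink (376,225), red (448,257) and pale beech (335,264). Only the beech block at (335,264) fits the description. Next I'll confirm it in an enlarged crop and measure.

```bash
python3 - <<'E'
from h import *
import pickle
s=pickle.load(open('scene.pkl','rb')); d=pickle.load(open('side.pkl','rb'))
a=cv2.resize(s['img'][175:295,200:360],(800,600),interpolation=cv2.INTER_CUBIC)
cv2.imwrite('pics/c.png',a[:,:,::-1])
P=cloud(s)
def rect(box,z0,z1):
    u0,u1,v0,v1=box; Q=P[v0:v1,u0:u1].reshape(-1,3); m=(Q[:,2]>z0)&(Q[:,2]<z1); Q=Q[m]
    r=cv2.minAreaRect((Q[:,:2]*1000).astype(np.float32)); print(box,len(Q),r,Q[:,2].mean().round(4))
rect((310,362,238,292),.074,.088)
rect((205,272,190,245),.052,.068)
for box in [(212,236,200,225)]:
    u0,u1,v0,v1=box; Q=P[v0:v1,u0:u1].reshape(-1,3); 
    for lo,hi in [(.082,.098),(.098,.13)]:
        q=Q[(Q[:,2]>lo)&(Q[:,2]<hi)]; print(lo,len(q),q.mean(0),q.min(0),q.max(0))
print(P[264,335],P[202,239],P[186,252])
E
```

```text
(310, 362, 238, 292) 1272 ((514.2203369140625, 203.7412109375), (128.1336669921875, 120.31440734863281), 28.47699737548828) 0.0808
(205, 272, 190, 245) 861 ((560.7750244140625, -161.1666717529297), (218.2501220703125, 77.43631744384766), 2.9233193397521973) 0.0605
0.082 144 [ 0.6321759  -0.15618073  0.09179544] [ 0.60125329 -0.18850258  0.08333016] [ 0.65686576 -0.13244271  0.09772539]
0.098 52 [ 0.63062897 -0.15448233  0.11174444] [ 0.61572928 -0.16976271  0.09801375] [ 0.64804032 -0.12691882  0.12966394]
[0.52573058 0.21267966 0.06988888] [ 0.56479116 -0.15664144  0.10419628] [ 0.50069499 -0.15886278  0.12796108]
```

View pics/c.png

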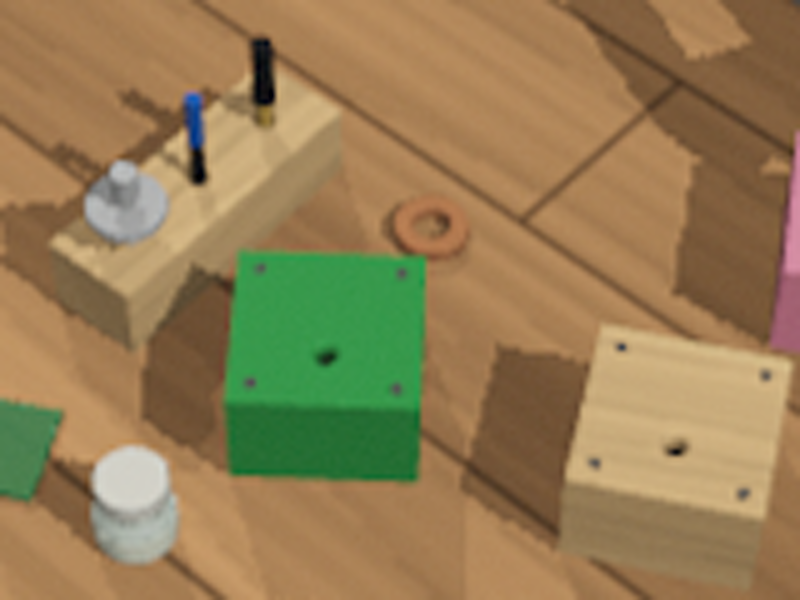

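The crop confirms it. The gauge with its grey disc stands in the stand's +x end well (pixel 225,213). The only pale block is beech, with its socket at (335.4,264.6) and four screws around it. The depth map puts the gauge near (.63,-.156) and the block near (.515,.205). I'll look at the socket from above on the way.

Call:
servo_tool:
  series: "-1 -0.44 -0.24 -0.03 0 0 -17;-1 -0.44 -0.24 -0.03 0 0 -17;-1 -0.44 -0.24 -0.03 0 0 -17;-1 -0.44 -0.24 -0.03 0 0 -17;-1 -0.44 -0.24 -0.03 0 0 -17;-1 -0.44 -0.24 -0.03 0 0 -17;-1 -0.44 -0.24 -0.03 0 0 -17;-1 -0.44 -0.24 -0.03 0 0 -17;-1 -0.44 -0.24 -0.03 0 0 -17;-1 -0.44 -0.24 -0.03 0 0 -17;-1 -0.44 -0.24 -0.03 0 0 -17;-1 -0.44 -0.24 -0.03 0 0 -17"

```text
time_s: 1.15
eef_pos: [0.5083, 0.2094, 0.2857]
eef_rot: [-0.0, -0.013, 1.0, 0.0]
wrist_force: [0.7, 1.1, -0.6]
opening: 1.001
grasp_force: 0.0
```

Call:
servo_tool:
  series: "-1 0 0 0 0 0 0;-1 0 0 0 0 0 0;-1 0 0 0 0 0 0"

```text
time_s: 1.4
eef_pos: [0.5069, 0.2112, 0.2852]
eef_rot: [-0.001, -0.013, 1.0, 0.0]
wrist_force: [0.4, -0.0, 0.2]
opening: 0.998
grasp_force: 0.0
```

```bash
python3 - <<'E'
from h import *
import pickle
w=cam('wrist'); pickle.dump(w,open('w1.pkl','wb')); cv2.imwrite('pics/d.png',w['img'][:,:,::-1])
s=pickle.load(open('scene.pkl','rb'))
print(atz(s,[(335.4,264.6),(324.2,244.4),(353.2,250.2),(318.8,267.6),(348.6,273.8)],.08))
print(proj(w,atz(s,[(335.4,264.6)],.08)))
o=ctrl.get_obs();print(o['time_s'],o['eef_pos'],o['eef_rot'],o['wrist_force'])
E
```

```text
[[0.5327909  0.21866499 0.08      ]
 [0.49642077 0.14573315 0.08      ]
 [0.45348696 0.22565866 0.08      ]
 [0.57501309 0.18870274 0.08      ]
 [0.53240364 0.26829945 0.08      ]]
[[283.47173575 207.34052086]]
1.45 [0.50647686 0.21173998 0.28530204] [-6.07580510e-04 -1.31858266e-02  9.99912875e-01  8.65472073e-05] [-1.36503187 -0.00283341  0.42712035]
```

View pics/d.png

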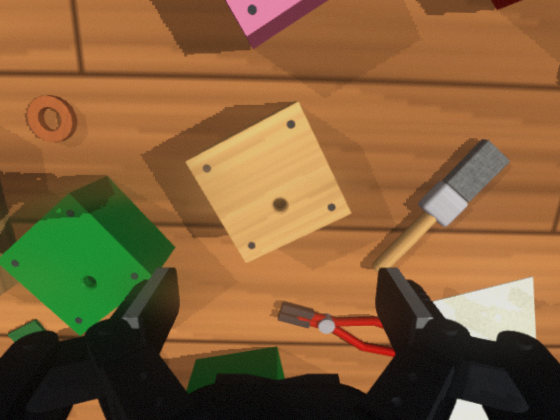

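The wrist view shows the beech block with its socket at (280,204) and screws at (291,125), (207,168), (251,245) and (331,207). I'll refine this to subpixel and go on to the gauge.

```bash
python3 - <<'E'
from h import *
import pickle
w=pickle.load(open('w1.pkl','rb')); g=cv2.cvtColor(w['img'],cv2.COLOR_RGB2GRAY).astype(float)
def cen(u,v,r=10):
    p=g[v-r:v+r+1,u-r:u+r+1]; wt=np.clip(np.median(p)*.75-p,0,None); y,x=np.mgrid[-r:r+1,-r:r+1]; return u+(x*wt).sum()/wt.sum(),v+(y*wt).sum()/wt.sum()
p=[cen(280,204,12)]+[cen(*q,7) for q in [(291,125),(207,168),(251,245),(331,207)]]
A=atz(w,p,.08); c=A[1:].mean(0); print(np.round(p,1),A.round(4),c)
d=(A[3]+A[4]-A[1]-A[2])[:2]; d/=np.linalg.norm(d); print(np.degrees(np.arctan2(d[1],d[0])), c[:2]+.02*d)
print(np.linalg.norm(A[1]-A[2]),np.linalg.norm(A[1]-A[4]))
E
```

```text
[[279.7 204.2]
 [290.5 123.8]
 [206.3 167.8]
 [251.2 245. ]
 [331.1 206.8]] [[0.5297 0.2149 0.08  ]
 [0.4521 0.2227 0.08  ]
 [0.495  0.1438 0.08  ]
 [0.5741 0.1868 0.08  ]
 [0.5311 0.2657 0.08  ]] [0.5130821  0.20476831 0.08      ]
28.56727851841893 [0.53064722 0.21433211]
0.0898656951636128 0.0898818716742347
```

Call:
servo_tool:
  series: "-1 -0.085 -0.371 0 0 0 0;-1 -0.085 -0.371 0 0 0 0;-1 -0.085 -0.371 0 0 0 0;-1 -0.085 -0.371 0 0 0 0;-1 -0.085 -0.371 0 0 0 0;-1 -0.085 -0.371 0 0 0 0;-1 -0.085 -0.371 0 0 0 0;-1 -0.085 -0.371 0 0 0 0;-1 -0.085 -0.371 0 0 0 0;-1 -0.085 -0.371 0 0 0 0;-1 -0.085 -0.371 0 0 0 0;-1 -0.085 -0.371 0 0 0 0"

```text
time_s: 2.45
eef_pos: [0.6016, -0.1558, 0.2854]
eef_rot: [-0.0, -0.013, 1.0, 0.001]
wrist_force: [-0.2, 1.2, 0.3]
opening: 1.0
grasp_force: 0.0
```

Call:
servo_tool:
  series: "-1 0 0 0 0 0 0;-1 0 0 0 0 0 0;-1 0 0 0 0 0 0"

```text
time_s: 2.7
eef_pos: [0.6019, -0.1555, 0.2861]
eef_rot: [0.0, -0.014, 1.0, 0.0]
wrist_force: [-0.5, -0.8, 0.8]
opening: 0.999
grasp_force: 0.0
```

```bash
python3 - <<'E'
from h import *
import pickle
w=cam('wrist'); pickle.dump(w,open('w2.pkl','wb')); cv2.imwrite('pics/e.png',w['img'][:,:,::-1])
o=ctrl.get_obs();print(o['time_s'],o['eef_pos'],o['eef_rot'],o['q'])
print(proj(w,[[.63,-.156,z] for z in(.06,.092,.123)]))
E
```

```text
2.75 [ 0.60190412 -0.15588112  0.2860984 ] [ 1.53781243e-04 -1.39914247e-02  9.99902103e-01 -1.65660534e-05] [-4.44077442e-01  2.60766496e-01  1.45069081e+00  1.07357690e-04
  1.42984484e+00 -2.04287260e+00]
[[275.40376086 202.77090401]
 [275.22916067 212.46930264]
 [275.02603115 223.75713309]]
```

View pics/e.png

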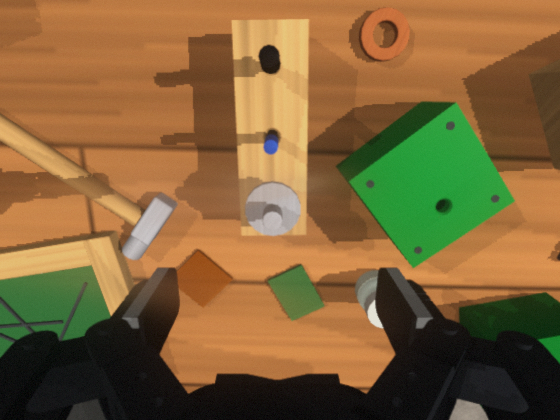

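The wrist view shows the gauge disc centred at about (273,209) and its knob top at about (272,218). The marker is at (271,143) and the cutter at (269,58).

```bash
python3 - <<'E'
from h import *
import pickle
w=pickle.load(open('w2.pkl','rb'))
P=cloud(w)
for (lo,hi) in [(.086,.097),(.115,.13)]:
    m=(P[...,2]>lo)&(P[...,2]<hi); m[:175]=0;m[245:]=0;m[:,:235]=0;m[:,310:]=0
    v,u=np.nonzero(m); c,r=cv2.minEnclosingCircle(np.c_[u,v].astype(np.float32)); print(len(u),c,r,np.median(P[m],0),P[m].min(0),P[m].max(0), (P[m].min(0)+P[m].max(0))/2)
    print(atz(w,[c],.092 if lo<.1 else .123))
E
```

```text
1867 (272.3493957519531, 208.68365478515625) 27.389001846313477 [ 0.62252009 -0.15854182  0.09116005] [ 0.60094109 -0.18426372  0.08608779] [ 0.6544112  -0.13294109  0.0937657 ] [ 0.62767614 -0.1586024   0.08992675]
[[ 0.62626391 -0.15885108  0.092     ]]
340 (271.484130859375, 219.45237731933594) 10.5618314743042 [ 0.62643556 -0.15941571  0.12203334] [ 0.61891527 -0.16776036  0.11511177] [ 0.63646121 -0.15082509  0.12382006] [ 0.62768824 -0.15929272  0.11946591]
[[ 0.62610138 -0.15918061  0.123     ]]
```

Call:
servo_tool:
  series: "-1 -0.025 -0.0037 0.04 0 0 0;-1 -0.025 -0.0037 0.08 0 0 0;-1 -0.025 -0.0037 0.11 0 0 0;-1 -0.025 -0.0037 0.13 0 0 0;-1 -0.025 -0.0037 0.15 0 0 0;-1 -0.025 -0.0037 0.16 0 0 0;-1 -0.025 -0.0037 0.165 0 0 0;-1 -0.025 -0.0037 0.165 0 0 0;-1 -0.025 -0.0037 0.165 0 0 0"

```text
time_s: 3.5
eef_pos: [0.6277, -0.1606, 0.1221]
eef_rot: [0.001, -0.013, 1.0, -0.0]
wrist_force: [0.1, 0.1, 0.6]
opening: 0.999
grasp_force: 0.0
```

Call:
servo_tool:
  series: "-0.3 0 0 0 0 0 0;0 0 0 0 0 0 0;0.2 0 0 0 0 0 0;0.4 0 0 0 0 0 0;1 0 0 0 0 0 0;1 0 0 0 0 0 0;1 0 0 0 0 0 0;1 0 0 0 0 0 0;1 0 0 0 0 0 0;1 0 0 0 0 0 0"

```text
time_s: 4.33
eef_pos: [0.6273, -0.1606, 0.1212]
eef_rot: [0.0, -0.013, 1.0, -0.0]
wrist_force: [0.1, 1.3, 4.7]
opening: 0.19
grasp_force: 58.7
```

Call:
servo_tool:
  series: "1 0 0 -0.01 0 0 0;1 0 0 -0.04 0 0 0;1 0 0 -0.08 0 0 0;1 0 0 -0.12 0 0 0;1 0 0 -0.15 0 0 0;1 0.01 0.04 -0.15 0 0 0;1 0.019 0.08 -0.15 0 0 0;1 0.028 0.12 -0.15 0 0 0;1 0.037 0.16 -0.15 0 0 0;1 0.046 0.2 -0.15 0 0 0;1 0.055 0.24 -0.15 0 0 0;1 0.064 0.277 -0.15 0 0 0"

```text
time_s: 5.33
eef_pos: [0.5546, 0.1166, 0.2708]
eef_rot: [-0.0, -0.013, 1.0, -0.0]
wrist_force: [0.6, 0.2, -0.6]
opening: 0.187
grasp_force: 59.1
```

Call:
servo_tool:
  series: "1 0.009 0.037 0 0 0 0;1 0.017 0.07 0 0 0 0;1 0.02 0.086 0 0 0 0;1 0.022 0.095 0 0 0 0;1 0.023 0.1 0 0 0 0;1 0.023 0.1 0 0 0 0;1 0.023 0.1 0 0 0 0;1 0.023 0.1 0 0 0 0;1 0.023 0.1 0 0 0 0"

```text
time_s: 6.08
eef_pos: [0.5307, 0.2128, 0.2707]
eef_rot: [-0.0, -0.012, 1.0, -0.0]
wrist_force: [-0.2, -0.5, -1.2]
opening: 0.189
grasp_force: 59.2
```

```bash
python3 - <<'E'
from h import *
import pickle
o=ctrl.get_obs();print(o['time_s'],o['eef_pos'],o['eef_rot'],o['wrist_force'],o['opening'])
for n in ['scene','side','wrist']:
    c=cam(n); pickle.dump(c,open(n+'3.pkl','wb')); globals()[n]=c
ims=[]
for c in (scene,side,wrist):
    u,v=proj(c,[o['eef_pos']-[0,0,.08]])[0]; u,v=int(u),int(v); a=max(0,v-60),max(0,u-40)
    if c is wrist: a=(120,200); ims.append(cv2.resize(c['img'][120:420,160:400],(400,500))); continue
    ims.append(cv2.resize(c['img'][a[0]:a[0]+120,a[1]:a[1]+48*2],(200*2,500),interpolation=cv2.INTER_CUBIC)); print(a)
im=cv2.resize(np.hstack(ims),(800,333)); cv2.imwrite('pics/f.png',im[:,:,::-1])
E
```

```text
6.0833 [0.53068344 0.2128438  0.2706675 ] [-7.73281356e-05 -1.20422010e-02  9.99927473e-01 -1.67496664e-04] [-0.2197052  -0.51700492 -1.17527144] 0.18890217389801697
(180, 297)
(101, 214)
```

View pics/f.png

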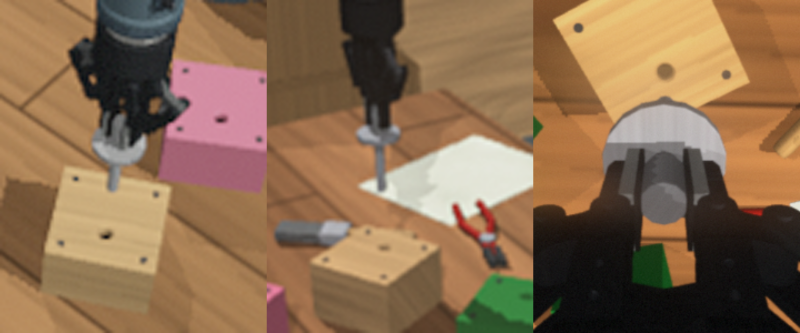

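The gauge hangs upright above the beech block, with the disc still up by the knob. I'll lower it to about 12 mm above the mouth and compare the foot with the hole in two views.

Call:
servo_tool:
  series: "1 0 0 0.03 0 0 0;1 0 0 0.055 0 0 0;1 0 0 0.066 0 0 0;1 0 0 0.068 0 0 0;1 0 0 0.068 0 0 0;1 0 0 0.068 0 0 0;1 0 0 0.068 0 0 0"

```text
time_s: 6.82
eef_pos: [0.5314, 0.2143, 0.2046]
eef_rot: [0.001, -0.013, 1.0, 0.0]
wrist_force: [0.5, 0.2, -1.2]
opening: 0.187
grasp_force: 59.2
```

```bash
python3 - <<'E'
from h import *
import pickle
o=ctrl.get_obs();print(o['time_s'],o['eef_pos'],o['wrist_force'])
ims=[]
for n in ['scene','side']:
    c=cam(n); pickle.dump(c,open(n+'4.pkl','wb'))
    u,v=proj(c,[[.5302,.2146,.09]])[0].astype(int); print(n,u-20,v-30,'f pred',proj(c,[o['eef_pos']-[0,0,.11]]),'mouth',proj(c,[[.5302,.2146,.08]]))
    ims.append(cv2.resize(c['img'][v-30:v+30,u-20:u+20],(400,600),interpolation=cv2.INTER_CUBIC))
cv2.imwrite('pics/g.png',np.hstack(ims)[:,:,::-1])
E
```

```text
6.8167 [0.53135514 0.21428544 0.20458506] [ 0.45117149  0.24697453 -1.17744568]
scene 315 231 f pred [[334.98021176 260.70627745]] mouth [[334.87453213 263.32944639]]
side 235 156 f pred [[256.12910005 185.6729898 ]] mouth [[256.00289313 189.35513677]]
```

View pics/g.png

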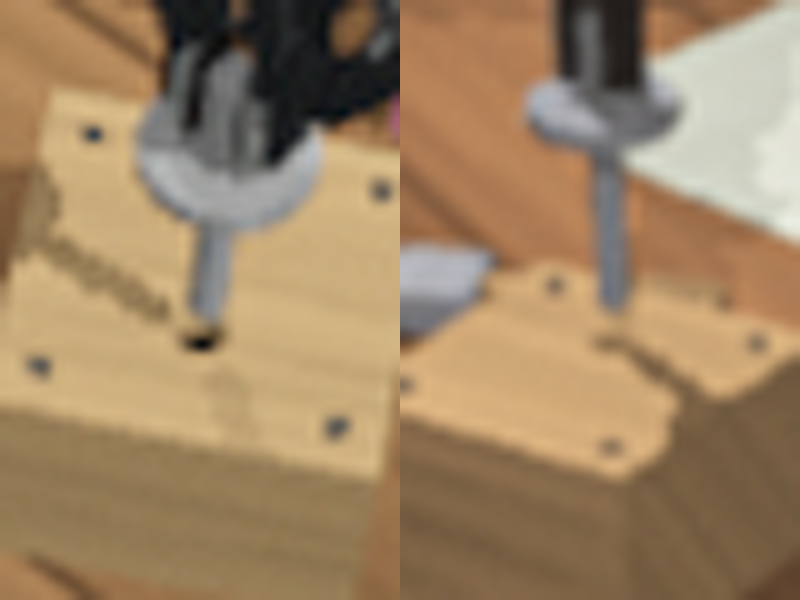

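```bash
python3 - <<'E'
from h import *
import pickle
for n,hc in [('scene',(335,264)),('side',(256,189))]:
    a=pickle.load(open(n+'.pkl','rb')); b=pickle.load(open(n+'4.pkl','rb'))
    g=cv2.cvtColor(a['img'],cv2.COLOR_RGB2GRAY).astype(float)
    u,v=hc; p=g[v-6:v+7,u-6:u+7]; w=np.clip(np.median(p)*.88-p,0,None); y,x=np.mgrid[-6:7,-6:7]
    print(n,'hole',u+(x*w).sum()/w.sum(),v+(y*w).sum()/w.sum()); 
    if n=='side': print(p.astype(int)[2:11])
    # rod: low saturation pixels
    s=b['img'].astype(int); sat=s.max(2)-s.min(2)
    r=range(254,261) if n=='scene' else range(172,185)
    L=[]
    for row in r:
        c0=335 if n=='scene' else 256
        q=np.clip(60-sat[row,c0-6:c0+8],0,None); L.append((row,c0-6+(np.arange(14)*q).sum()/q.sum()))
    L=np.array(L); f=np.polyfit(L[:,0],L[:,1],1); print(L.round(1).tolist(), 'axis at hole row', np.polyval(f,hc[1]))
E
```

```text
scene hole 334.8803766436372 264.44378203699574
[[254.0, 336.6], [255.0, 336.0], [256.0, 335.9], [257.0, 335.7], [258.0, 335.7], [259.0, 335.6], [260.0, 335.4]] axis at hole row 334.7056629166546
side hole 254.53039332538737 188.31704410011918
[[142 159 175 175 176 175 176 176 177 175 174 174 167]
 [168 170 173 172 171 173 173 175 175 176 176 178 174]
 [168 168 169 170 171 170 170 172 172 172 172 174 176]
 [170 169 169 170 170 168 165 163 169 170 170 170 170]
 [175 174 172 168 152 142 141 143 159 169 172 170 169]
 [179 178 178 169 143 115 116 125 148 171 171 170 168]
 [175 176 177 177 166 155 152 153 164 173 171 170 168]
 [168 172 171 174 177 178 176 177 176 177 175 174 172]
 [170 169 170 170 170 171 172 173 174 175 176 176 177]]
[[172.0, 258.5], [173.0, 258.6], [174.0, 258.0], [175.0, 256.2], [176.0, 255.3], [177.0, 255.4], [178.0, 255.5], [179.0, 255.6], [180.0, 255.7], [181.0, 255.8], [182.0, 255.9], [183.0, 255.9], [184.0, 255.5]] axis at hole row 253.86303177018598
```

Both views show the foot aligned with the mouth to within about 2 mm, well inside the two chamfers. I'll nudge it -1 mm in world x and descend, feeling for contact.

Call:
servo_tool:
  series: "1 0.001 0 0.004 0 0 0;1 0.001 0 0.008 0 0 0;1 0.001 0 0.010 0 0 0;1 0.001 0 0.012 0 0 0;1 0.001 0 0.014 0 0 0;1 0.001 0 0.015 0 0 0;1 0.001 0 0.016 0 0 0;1 0.001 0 0.017 0 0 0;1 0.001 0 0.017 0 0 0"

```text
time_s: 7.67
eef_pos: [0.5293, 0.214, 0.1856]
eef_rot: [-0.0, -0.013, 1.0, -0.0]
wrist_force: [0.3, -0.9, -1.5]
opening: 0.186
grasp_force: 59.2
```

Call:
servo_tool:
  series: "1 0 0 0.001 0 0 0;1 0 0 0.002 0 0 0;1 0 0 0.003 0 0 0;1 0 0 0.004 0 0 0;1 0 0 0.004 0 0 0"

```text
time_s: 8.08
eef_pos: [0.5292, 0.214, 0.1815]
eef_rot: [-0.0, -0.013, 1.0, -0.0]
wrist_force: [0.4, -0.8, -2.0]
opening: 0.185
grasp_force: 59.1
```

In the mouth without contact. I'll go on to about 38 mm depth, watching the force.

Call:
servo_tool:
  series: "1 0 0 0.002 0 0 0;1 0 0 0.004 0 0 0;1 0 0 0.006 0 0 0;1 0 0 0.008 0 0 0;1 0 0 0.01 0 0 0;1 0 0 0.012 0 0 0;1 0 0 0.012 0 0 0"

```text
time_s: 8.67
eef_pos: [0.529, 0.2138, 0.1692]
eef_rot: [-0.0, -0.013, 1.0, -0.0]
wrist_force: [0.3, -1.6, -3.9]
opening: 0.191
grasp_force: 58.9
```

Call:
servo_tool:
  series: "1 0 0 0.002 0 0 0;1 0 0 0.004 0 0 0;1 0 0 0.006 0 0 0;1 0 0 0.008 0 0 0;1 0 0 0.01 0 0 0;1 0 0 0.012 0 0 0;1 0 0 0.014 0 0 0;1 0 0 0.016 0 0 0;1 0 0 0.016 0 0 0"

```text
time_s: 9.42
eef_pos: [0.5292, 0.2141, 0.1537]
eef_rot: [0.0, -0.013, 1.0, 0.0]
wrist_force: [0.2, -0.6, 3.0]
opening: 0.189
grasp_force: 59.6
```

Call:
servo_tool:
  series: "1 0 0 0.001 0 0 0;1 0 0 0.002 0 0 0;1 0 0 0.003 0 0 0;1 0 0 0.004 0 0 0;1 0 0 0.005 0 0 0;1 0 0 0.006 0 0 0;1 0 0 0.007 0 0 0;1 0 0 0.007 0 0 0;1 0 0 0.007 0 0 0"

```text
time_s: 10.17
eef_pos: [0.5293, 0.2141, 0.1469]
eef_rot: [0.0, -0.013, 1.0, 0.0]
wrist_force: [-0.3, -3.4, 4.8]
opening: 0.186
grasp_force: 59.7
```

Call:
servo_tool:
  series: "1 0 -0.0003 0.0007 0 0 0;1 0 -0.0003 0.0015 0 0 0;1 0 -0.0003 0.0015 0 0 0"

```text
time_s: 10.42
eef_pos: [0.5294, 0.2139, 0.1454]
eef_rot: [0.0, -0.013, 1.0, 0.0]
wrist_force: [-0.4, -1.7, 3.9]
opening: 0.19
grasp_force: 59.6
```

Call:
servo_tool:
  series: "1 0 0 0.0007 0 0 0;1 0 0 0.0015 0 0 0;1 0 0 0.0015 0 0 0"

```text
time_s: 10.67
eef_pos: [0.5294, 0.2139, 0.1439]
eef_rot: [0.0, -0.013, 1.0, 0.0]
wrist_force: [-0.1, -2.2, 3.5]
opening: 0.185
grasp_force: 59.6
```

Call:
servo_tool:
  series: "1 0 0 0.0007 0 0 0;1 0 0 0.0015 0 0 0;1 0 0 0.0015 0 0 0"

```text
time_s: 10.92
eef_pos: [0.5293, 0.2139, 0.1423]
eef_rot: [0.0, -0.013, 1.0, 0.0]
wrist_force: [0.6, -1.0, 3.9]
opening: 0.182
grasp_force: 59.6
```

Call:
servo_tool:
  series: "1 0 0 0.0007 0 0 0;1 0 0 0.0015 0 0 0;1 0 0 0.0015 0 0 0"

```text
time_s: 11.17
eef_pos: [0.5296, 0.2139, 0.1412]
eef_rot: [0.0, -0.013, 1.0, 0.0]
wrist_force: [0.0, -1.4, 7.7]
opening: 0.187
grasp_force: 60.1
```

Call:
servo_tool:
  series: "1 0 0 0.0005 0 0 0;1 0 0 0.0005 0 0 0;1 0 0 0.0005 0 0 0"

```text
time_s: 11.42
eef_pos: [0.5298, 0.2139, 0.1412]
eef_rot: [0.001, -0.013, 1.0, 0.0]
wrist_force: [-1.0, -2.0, 9.6]
opening: 0.191
grasp_force: 60.4
```

Call:
servo_tool:
  series: "1 0 0 0.0005 0 0 0;1 0 0 0.001 0 0 0;1 0 0 0.001 0 0 0;1 0 0 0.001 0 0 0"

```text
time_s: 11.75
eef_pos: [0.5303, 0.2139, 0.1411]
eef_rot: [0.001, -0.013, 1.0, 0.0]
wrist_force: [-2.9, -1.8, 14.6]
opening: 0.189
grasp_force: 60.9
```

The bottom is felt: the TCP has stopped solidly at z .1411 while the force rose to 14.6 N, well past the drag. That puts the bottom about 49 mm down, and the disc still sits about 24 mm above the wood. I'll relax and open to a gap wider than the knob but narrower than the disc.

Call:
servo_tool:
  series: "1 0 0 -0.0015 0 0 0;1 0 0 -0.0015 0 0 0;0.6 0 0 -0.0015 0 0 0;0.4 0 0 -0.0015 0 0 0;0.4 0 0 -0.0015 0 0 0;0.4 0 0 -0.0015 0 0 0;0.4 0 0 -0.0015 0 0 0;0.4 0 0 -0.0015 0 0 0"

```text
time_s: 12.42
eef_pos: [0.5289, 0.2138, 0.1403]
eef_rot: [-0.0, -0.013, 1.0, 0.0]
wrist_force: [0.4, -0.2, -0.0]
opening: 0.3
grasp_force: 0.0
```

```bash
python3 - <<'E'
from h import *
import pickle
ims=[]
for n in ['scene','side']:
    c=cam(n); u,v=proj(c,[[.5297,.214,.10]])[0].astype(int)
    print(n,u-20,v-30)
    ims.append(cv2.resize(c['img'][v-30:v+30,u-20:u+20],(400,600),interpolation=cv2.INTER_CUBIC))
cv2.imwrite('pics/i.png',np.hstack(ims)[:,:,::-1])
w=cam('wrist'); P=cloud(w); Q=P.reshape(-1,3); o=ctrl.get_obs(); print(o['time_s'],o['eef_pos'],o['wrist_force'])
q=Q[(np.hypot(Q[:,0]-.5297,Q[:,1]-.214)<.027)]; h,b=np.histogram(q[:,2],np.arange(.07,.16,.004)); print(list(zip(b.round(3),h)))
E
```

```text
scene 315 229
side 235 154
12.5667 [0.52915151 0.21377911 0.14060307] [0.03886085 0.69596514 0.41704822]
[(np.float64(0.07), np.int64(0)), (np.float64(0.074), np.int64(48)), (np.float64(0.078), np.int64(1400)), (np.float64(0.082), np.int64(0)), (np.float64(0.086), np.int64(0)), (np.float64(0.09), np.int64(0)), (np.float64(0.094), np.int64(0)), (np.float64(0.098), np.int64(0)), (np.float64(0.102), np.int64(93)), (np.float64(0.106), np.int64(377)), (np.float64(0.11), np.int64(4329)), (np.float64(0.114), np.int64(55)), (np.float64(0.118), np.int64(259)), (np.float64(0.122), np.int64(459)), (np.float64(0.126), np.int64(496)), (np.float64(0.13), np.int64(532)), (np.float64(0.134), np.int64(612)), (np.float64(0.138), np.int64(1297)), (np.float64(0.142), np.int64(1094)), (np.float64(0.146), np.int64(360)), (np.float64(0.15), np.int64(877)), (np.float64(0.154), np.int64(317))]
```

View pics/i.png

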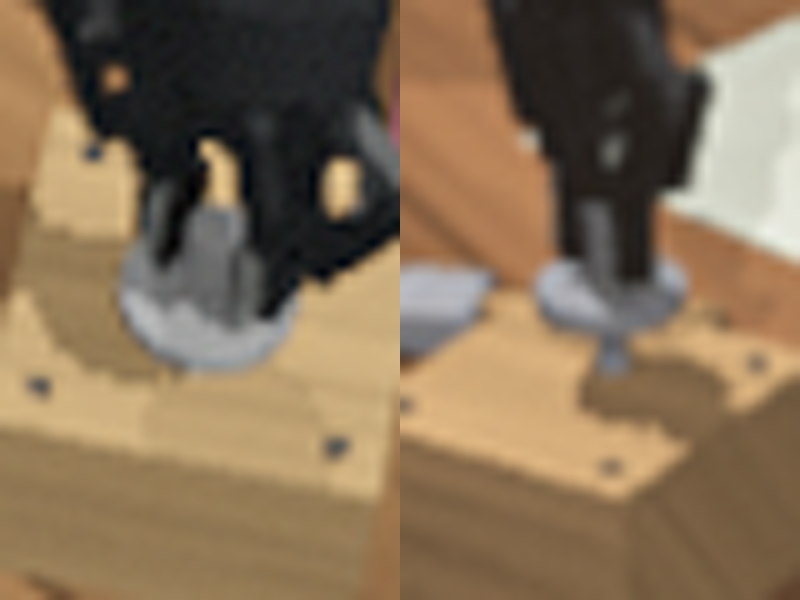

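The gauge stands upright in the socket with the disc raised at about z .112, the rod showing below it and the fingertips straddling the knob. Next I slide the disc down.

Call:
servo_tool:
  series: "0.4 0 0 0.002 0 0 0;0.4 0 0 0.004 0 0 0;0.4 0 0 0.006 0 0 0;0.4 0 0 0.008 0 0 0;0.4 0 0 0.009 0 0 0;0.4 0 0 0.01 0 0 0;0.4 0 0 0.01 0 0 0"

```text
time_s: 13.15
eef_pos: [0.5292, 0.2138, 0.1306]
eef_rot: [-0.0, -0.013, 1.0, 0.0]
wrist_force: [0.3, 0.6, 0.5]
opening: 0.303
grasp_force: 0.2
```

Call:
servo_tool:
  series: "0.4 0 0 0.002 0 0 0;0.4 0 0 0.004 0 0 0;0.4 0 0 0.006 0 0 0;0.4 0 0 0.008 0 0 0;0.4 0 0 0.01 0 0 0;0.4 0 0 0.011 0 0 0;0.4 0 0 0.012 0 0 0;0.4 0 0 0.012 0 0 0"

```text
time_s: 13.82
eef_pos: [0.5291, 0.2137, 0.1185]
eef_rot: [-0.0, -0.013, 1.0, -0.0]
wrist_force: [0.6, 0.7, -0.4]
opening: 0.301
grasp_force: 0.1
```

Call:
servo_tool:
  series: "0.4 0 0 0.001 0 0 0;0.4 0 0 0.002 0 0 0;0.4 0 0 0.003 0 0 0;0.4 0 0 0.004 0 0 0;0.4 0 0 0.004 0 0 0"

```text
time_s: 14.23
eef_pos: [0.5291, 0.2138, 0.1145]
eef_rot: [-0.0, -0.013, 1.0, -0.0]
wrist_force: [0.4, 0.3, 0.6]
opening: 0.298
grasp_force: 0.3
```

```bash
python3 - <<'E'
from h import *
w=cam('wrist'); P=cloud(w); Q=P.reshape(-1,3); o=ctrl.get_obs(); print(o['time_s'],o['eef_pos'],o['wrist_force'])
r=np.hypot(Q[:,0]-.5297,Q[:,1]-.214)
for lo,hi in((.012,.025),(.032,.04)):
  q=Q[(r>lo)&(r<hi)&(Q[:,0]<.52)]; h,b=np.histogram(q[:,2],np.arange(.07,.16,.003)); print([(float(x.round(3)),int(y)) for x,y in zip(b,h) if y>20])
E
```

```text
14.2833 [0.52913306 0.21370659 0.11454759] [ 0.35549103 -0.07335034  0.45036855]
[(0.085, 318), (0.088, 1882), (0.091, 22), (0.094, 91), (0.097, 100), (0.1, 106), (0.103, 96), (0.106, 110), (0.109, 125), (0.112, 135), (0.115, 148), (0.118, 165), (0.121, 151), (0.124, 211), (0.127, 91), (0.13, 150), (0.133, 268), (0.136, 307), (0.139, 334), (0.142, 361), (0.145, 324), (0.151, 68), (0.154, 354)]
[(0.076, 1156), (0.079, 2073), (0.133, 61), (0.136, 148), (0.139, 306), (0.142, 274), (0.145, 242), (0.148, 167), (0.151, 95)]
```

The disc top is now near .090 and the wood near .080, so about 2 mm remains. I'll creep the rest.

Call:
servo_tool:
  series: "0.4 0 0 0.0005 0 0 0;0.4 0 0 0.001 0 0 0;0.4 0 0 0.001 0 0 0"

```text
time_s: 14.53
eef_pos: [0.5292, 0.2138, 0.1137]
eef_rot: [-0.0, -0.013, 1.0, -0.0]
wrist_force: [0.1, 0.3, 1.5]
opening: 0.298
grasp_force: 0.6
```

Call:
servo_tool:
  series: "0.4 0 0 0.0005 0 0 0;0.4 0 0 0.001 0 0 0;0.4 0 0 0.001 0 0 0"

```text
time_s: 14.78
eef_pos: [0.5292, 0.2138, 0.113]
eef_rot: [-0.0, -0.013, 1.0, 0.0]
wrist_force: [-2.3, 1.1, 3.6]
opening: 0.304
grasp_force: 1.9
```

Call:
servo_tool:
  series: "0.4 0 0 0.0005 0 0 0;0.4 0 0 0.001 0 0 0;0.4 0 0 0.001 0 0 0"

```text
time_s: 15.03
eef_pos: [0.5292, 0.2139, 0.1129]
eef_rot: [-0.0, -0.013, 1.0, -0.0]
wrist_force: [-6.2, 0.7, 12.1]
opening: 0.299
grasp_force: 5.7
```

The disc is solid on the wood: 12 N with no further travel. I'll hold briefly, ease off and retreat straight up.

Call:
servo_tool:
  series: "0.4 0 0 -0.001 0 0 0;0.4 0 0 -0.001 0 0 0;0.4 0 0 -0.001 0 0 0;0.4 0 0 -0.004 0 0 0;0.4 0 0 -0.02 0 0 0;0.4 0 0 -0.05 0 0 0;0.4 0 0 -0.09 0 0 0;0.4 0 0 -0.12 0 0 0;0.4 0 0 -0.14 0 0 0;0.4 0.03 0 -0.15 0 0 0;0.4 0.03 0 -0.15 0 0 0;0.4 0.03 0 -0.15 0 0 0"

```text
time_s: 16.03
eef_pos: [0.4987, 0.2131, 0.2623]
eef_rot: [0.001, -0.013, 1.0, 0.0]
wrist_force: [0.5, -0.3, -0.1]
opening: 0.301
grasp_force: 0.0
```

```bash
python3 - <<'E'
from h import *
ims=[]
w=cam('wrist'); s=cam('side'); 
u,v=proj(s,[[.5297,.214,.10]])[0].astype(int)
a=cv2.resize(s['img'][v-30:v+30,u-20:u+20],(400,600),interpolation=cv2.INTER_CUBIC)
u,v=proj(w,[[.5297,.214,.10]])[0].astype(int); v=max(v,90);b=cv2.resize(w['img'][v-90:v+90,u-60:u+60],(400,600))
cv2.imwrite('pics/j.png',np.hstack([a,b])[:,:,::-1])
P=cloud(w); Q=P.reshape(-1,3); o=ctrl.get_obs(); print(o['time_s'],o['eef_pos'],o['wrist_force'])
r=np.hypot(Q[:,0]-.5297,Q[:,1]-.214)
for lo,hi,z0,z1 in((.012,.025,.083,.095),(.032,.045,.07,.086),(0,.012,.13,.16)):
  q=Q[(r>lo)&(r<hi)&(Q[:,2]>z0)&(Q[:,2]<z1)]; print(len(q),np.median(q,0),np.percentile(q[:,2],[10,90]))
  A=np.c_[q[:,:2]-[.53,.214],np.ones(len(q))]; print('plane',np.linalg.lstsq(A,q[:,2],rcond=None)[0])
E
```

```text
16.1333 [0.49925111 0.21288393 0.26120377] [-0.96364748  0.16004447  0.36247053]
1419 [0.52365824 0.21397557 0.08724349] [0.08642464 0.08809098]
plane [-1.63027312e-03 -3.36940685e-05  8.72334959e-02]
3200 [0.5217964  0.21165838 0.07921348] [0.07834108 0.08008383]
plane [-0.0012398  -0.00102878  0.079205  ]
496 [0.52800996 0.2136777  0.14186833] [0.13415955 0.14284906]
plane [0.36307832 0.02535628 0.14098152]
```

View pics/j.png

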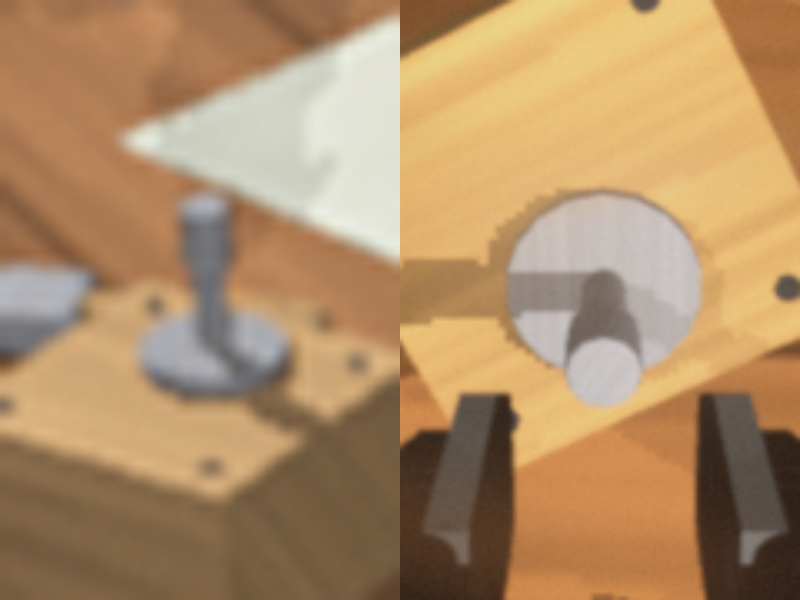

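The disc lies flat on the wood: its top is 8.0 mm above the face, which is the disc's own thickness. The gauge stands upright at its seated height and the gripper is clear of it.

```bash
python3 -c "
from h import *
print(ctrl.hand_in())"
```

```text
the job is handed in; nothing more can be done
None
```

The depth gauge stands upright on the bottom of the beech lamp foot's socket, about 49 mm down, with its stop disc resting on the wood; the job was handed in at about 16 s of the 64 s allowed, and no verdict came back.

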